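# Put the mixed-up routing templates on the right blanks

### The job

The three plywood routing templates have been put on the wrong hardwood blanks: swap them round so that the round template lies on the round blank, the square one on the square blank and the plain strip on the oblong blank, each lying flat with both dowel pins through its holes (either way round). The empty cork mat is there to park one on meanwhile; leave the nippers and the wax tin where they are.

Things in the scene. Friction and masses are not known exactly. Their poses are not given: they have to be found in the camera images.
- round_blank: Dark hardwood blank, a disc 112 mm in diameter, 20 mm thick, screwed to the bench (fixed). Two upright steel dowel pins, 8 mm thick, 40 mm either side of the centre along its y axis, stand 16 mm above its top face (straight for 8 mm, then tapering to a 3 mm tip). Origin: centre of its underside on the bench; z up, so its top face is at z = 20 mm.
- square_blank: Dark hardwood blank, a square 104 x 104 mm, 20 mm thick, screwed to the bench (fixed). Two upright steel dowel pins, 8 mm thick, 40 mm either side of the centre along its y axis, stand 16 mm above its top face (straight for 8 mm, then tapering to a 3 mm tip). Origin: centre of its underside on the bench; z up, so its top face is at z = 20 mm.
- oblong_blank: Dark hardwood blank, a rectangle 76 mm (x) x 116 mm (y), 20 mm thick, screwed to the bench (fixed). Two upright steel dowel pins, 8 mm thick, 40 mm either side of the centre along its y axis, stand 16 mm above its top face (straight for 8 mm, then tapering to a 3 mm tip). Origin: centre of its underside on the bench; z up, so its top face is at z = 20 mm.
- cork_mat: Thin cork mat, 80 mm (x) x 120 mm (y) x 6 mm, fixed to the bench, empty: a spot to park one template. Origin: centre of its underside, z up (top face 6 mm above the origin), y along its length.
- disc_template: Loose plywood template, 0.18 kg: a round centre 64 mm in diameter; a 24 mm wide lug at each end along y, 104 mm long in all, 9 mm thick. 12 mm through holes 40 mm either side of the centre along y. Pale grip bar on top, 20 mm wide (x), 52 mm long (y), 8 to 50 mm above the underside. Origin: centre of underside, z up. Half-turn symmetric. Starts seated on the pins of a wrong blank.
- square_template: Loose plywood template, 0.18 kg: a square centre 60 x 60 mm; a 24 mm wide lug at each end along y, 104 mm long in all, 9 mm thick. 12 mm through holes 40 mm either side of the centre along y. Pale grip bar on top, 20 mm wide (x), 52 mm long (y), 8 to 50 mm above the underside. Origin: centre of underside, z up. Half-turn symmetric. Starts seated on the pins of a wrong blank.
- strip_template: Loose plywood template, 0.18 kg: a plain straight strip 24 mm wide, with no wider centre; a 24 mm wide lug at each end along y, 104 mm long in all, 9 mm thick. 12 mm through holes 40 mm either side of the centre along y. Pale grip bar on top, 20 mm wide (x), 52 mm long (y), 8 to 50 mm above the underside. Origin: centre of underside, z up. Half-turn symmetric. Starts seated on the pins of a wrong blank.
- nippers: Red-handled nippers, 27 x 138 x 14 mm, lying loose on the bench beside the blanks; not to be disturbed. Origin: centre of the underside, length along its own y axis.
- tin: Low round wax tin with a brown lid, 68 mm in diameter, 29 mm high, standing loose behind the blanks; not to be disturbed. Origin: centre of the underside.

How it is judged:
At the end, for the whole second after the job is handed in: The round template is on the round blank, the square one on the square blank, the strip on the oblong blank: each centred within 8 mm, flat on the blank's top (underside no more than 3.5 mm above it, tilt under 0.06 rad), its length along the line of the pins within 0.09 rad, and at rest (horizontal distance between disc_template and round_blank below 0.008 m and z of disc_template in the frame of round_blank between 0.0175 and 0.0235 m and angle between the y axis of disc_template and the y axis of round_blank, either way round below 0.09 rad and angle between each of disc_template, square_template, strip_template's own z axis and vertical below 0.06 rad and linear speed of each of disc_template, square_template, strip_template below 0.02 m/s and angular speed of each of disc_template, square_template, strip_template below 0.2 rad/s and horizontal distance between square_template and square_blank below 0.008 m and z of square_template in the frame of square_blank between 0.0175 and 0.0235 m and angle between the y axis of square_template and the y axis of square_blank, either way round below 0.09 rad and horizontal distance between strip_template and oblong_blank below 0.008 m and z of strip_template in the frame of oblong_blank between 0.0175 and 0.0235 m and angle between the y axis of strip_template and the y axis of oblong_blank, either way round below 0.09 rad); the robot touches nothing.
It fails at once if the nippers were disturbed (moved more than 20 mm) (distance of nippers from where it was at the start of the episode above 0.02 m).
It fails at once if the wax tin was disturbed (moved more than 20 mm) (distance of tin from where it was at the start of the episode above 0.02 m).
It also fails if it takes over 112 s, if anything falls off the work surface, if the arm or the gripper's body presses on something with over 40 N, if the wrist force passes 120 N, or if a joint passes its speed limit or range.

### The arm

A 7-joint arm with a two-finger parallel gripper is mounted at the origin on a cart in front of the work surface, level with it; the furniture and walls round the work are solid. World frame = base frame: x ahead of the robot, y to its left, z up, the work surface at z = 0. Lengths are in m, angles in rad, forces in N, time in s.
With the tool pointing down it reaches from about 0.425 to 1.025 m from the base axis. Payload 3.6 kg.
Tool frame: the origin (TCP) lies on the mounting face of the last link; the fingertips stand 173 mm ahead of it and the grasp point (between the pads) lies 155 mm ahead of it; z points along the fingers, y is the direction in which the jaws open and shut (so a half turn about z gives the same grasp; the last joint's range is limited). The gripper opens to 85 mm and grips with 20 to 120 N. Pads are 22 mm wide; open, the fingers measure 114 mm over their backs; the gripper's body (76 mm by 85 mm) begins 54 mm behind the grasp point. The pads swing forward as they close: fully open they stand 13 mm farther back than shut.
Start: joints at [-1.329, 0.591, 0.048, 1.609, -0.033, 0.943, -0.034], TCP at [0.239, 0.685, 0.405] pointing down, gripper open.
Joint ranges: [-2.69, 2.69], [-0.47, 2.24], [-1.27, 1.36], [0.19, 2.51], [-1.53, 4.68], [0.08, 2.07], [-3.09, 3.09]. Speed limits (rad/s): [2.57, 2.57, 3.14, 3.14, 3.14, 3.14, 3.14].

### API

Orientations are given as a rotation vector (axis times angle).
In Python, from station import * gives the robot as it stands. The module is installed in compiled form; this text tells all that it offers.
- The arm moves only by the tool arm_command, never from a script. Its argument "series" is text: rows parted by semicolons, each of 7 numbers parted by spaces: the turn, a rotation vector about the tool's x, y, z in degrees, then the shift along the tool's x, y, z in mm, then the gripper command: -1 is shut, 1 is fully open, values between are in proportion. In form: rx ry rz dx dy dz claw; .... A call has 1 to 10 rows; each row is the pose to reach, as a shift and turn from the pose commanded when the call began, along the tool's axes at that moment; what a row does not reach only later rows make up. A row lasts 1/10 s, in which the tool goes at most 50 mm and 8.59 degrees, less where a joint would pass 70% of its speed; a pose out of reach is approached as far as the arm can. A call with a gripper value outside its range is refused whole. The fingers move at their own pace and stop on an object; "newtons" is the grip in N (left out, the last holds). Time passes only in rows, so rows that repeat a pose let the fingers close. It gives the time, the measured TCP pose, the force and the opening at its end, in the units of the state.
- get_obs(): the state, without advancing time (a new reading comes with each control period).
- snapshot(name): name is "scene" or "top" or "wrist"; returns a dict with "image" (400x640x3 uint8, blue, green, red), "intrinsics" (3x3 intrinsics, pixels), "pose" (4x4, takes a point from camera to world coordinates). Camera axes: x right, y down, z forward; pixel columns grow to the right and rows downward; lengths in m; the calibration is good to about 2 mm. The wrist camera is an equidistant fisheye: a pixel r from the principal point sees the ray r / f radians off the axis. A picture is of the moment at which its call begins. There is no depth.
- close_job(): hands the job in, once; it reports no verdict.
The state is a dict: "time_s": time; "q": joint angles; "dq": joint speeds; "tau": joint torques, N m; "eef_pos": TCP position; "orientation": TCP orientation; "contact_force": force on the tool from outside, world axes, zero at the start; "moment": the same for the moment, N m; "width": finger opening in m.
Only numpy, scipy, OpenCV 4.12 (cv2) and the standard library are available. Lean on these libraries where they do the work, as an engineer would, in place of code of your own. Each camera call takes 0.05 s, during which the arm holds its last target. There are 200 camera calls.

## Working session

There is one attempt and no reset: what is moved stays moved. The work goes in short steps, Python scripts to look and compute and a tool call to move; the robot and the scene stay as the last step left them, time stands still between calls to the robot, and variables do not carry over. Pictures are saved under pics/ and viewed, about 12 in all and at most 16, crops included, and the job is handed in when it is done.

Besides the shell and the picture viewer there is one more tool, called after ">>>" as name(argument=value, ...) on one line, values as JSON. arm_command: Moves the arm, as the interface text tells. Its arguments: {"type":"object","properties":{"series":{"type":"string"},"newtons":{"type":"number"}},"required":["series"]}

```bash
mkdir -p pics; python3 - <<'E'
from station import *
import cv2, numpy as np
o=get_obs()
for k in o: print(k,np.round(o[k],4))
for n in ["scene","top"]:
    s=snapshot(n); cv2.imwrite(f"pics/{n}0.png",s["image"]); print(n,np.round(s["intrinsics"],1).tolist(),np.round(s["pose"],4).tolist())
s=snapshot("wrist");print(np.round(s["intrinsics"],1).tolist(),np.round(s["pose"],4).tolist())
E
```

```text
time_s 0.0
q [-1.3285  0.5921  0.0483  1.6098 -0.0333  0.9427 -0.0337]
dq [ 0.001  -0.0013 -0.0002  0.0007 -0.0008  0.0011  0.0002]
tau [-4.00000e-04 -5.48695e+01  1.54630e+00 -1.98120e+01  9.40000e-03
  8.80000e-03  0.00000e+00]
eef_pos [0.2387 0.6841 0.4035]
orientation [-0.5248 -3.0972  0.0035]
contact_force [-0.4387 -0.0173 -0.7058]
moment [-0.0026 -0.0251 -0.0117]
width 0.0854
scene [[447.4, 0.0, 315.3], [0.0, 447.4, 198.9], [0.0, 0.0, 1.0]] [[0.4542, -0.68, 0.5755, -0.0081], [-0.8909, -0.3497, 0.2898, -0.5269], [0.0042, -0.6444, -0.7647, 0.8138], [0.0, 0.0, 0.0, 1.0]]
top [[441.8, 0.0, 312.8], [0.0, 441.8, 209.7], [0.0, 0.0, 1.0]] [[-0.0263, -0.9951, 0.0957, 0.4201], [-0.9996, 0.0266, 0.0024, -0.2471], [-0.0049, -0.0956, -0.9954, 1.0677], [0.0, 0.0, 0.0, 1.0]]
[[309.7, 0.0, 321.8], [0.0, 309.7, 196.8], [0.0, 0.0, 1.0]] [[0.3296, 0.8995, 0.2867, 0.1656], [0.9441, -0.3134, -0.1019, 0.71], [-0.0018, 0.3043, -0.9526, 0.3718], [0.0, 0.0, 0.0, 1.0]]
```

View pics/top0.png

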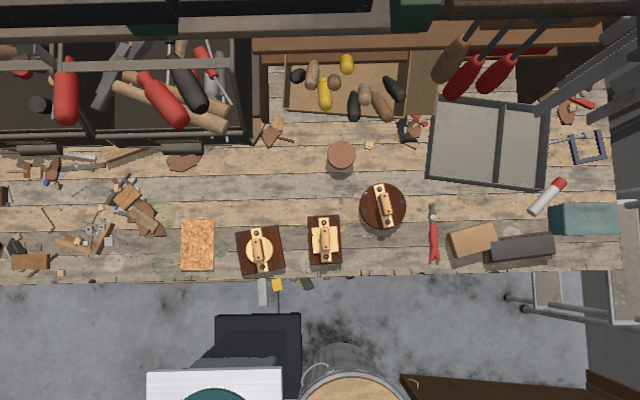

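View pics/scene0.png

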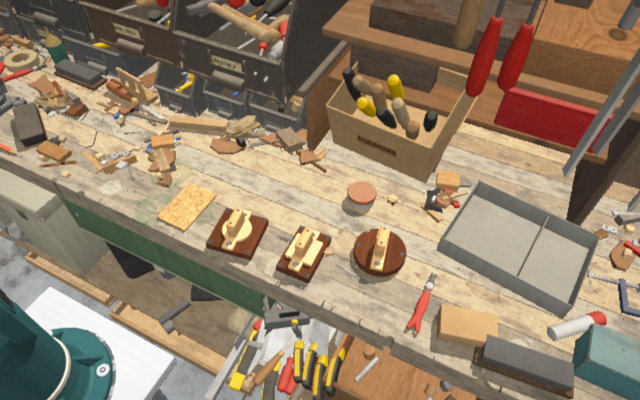

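The top view shows the mat at (197,245). The disc template is on the square blank at (260,250), the square template on the oblong blank at (324,239), and the strip on the round blank at (383,206). The tin is at (341,155) and the nippers at (433,237). The scene view agrees. Next I'll measure by colour masks.

```bash
cat > h.py <<'E'
from station import *
import cv2, numpy as np
from scipy.spatial.transform import Rotation as R
def ray(s,px,fish=False):
    px=np.atleast_2d(np.float64(px)); K=s["intrinsics"]
    v=(px-[K[0,2],K[1,2]])/[K[0,0],K[1,1]]
    if fish:
        r=np.linalg.norm(v,axis=1)+1e-12; d=np.c_[v*(np.sin(r)/r)[:,None],np.cos(r)]
    else: d=np.c_[v,np.ones(len(v))]
    return d@s["pose"][:3,:3].T
def onz(s,px,z,fish=False):
    d=ray(s,px,fish); c=s["pose"][:3,3]
    return (c+d*((z-c[2])/d[:,2])[:,None])[:,:2]
def proj(s,P,fish=False):
    T=s["pose"]; p=(np.atleast_2d(P)-T[:3,3])@T[:3,:3]; K=s["intrinsics"]
    if fish:
        rho=np.linalg.norm(p[:,:2],axis=1)+1e-12; th=np.arctan2(rho,p[:,2]); v=p[:,:2]/rho[:,None]*th[:,None]
    else: v=p[:,:2]/p[:,2:]
    return v*K[0,0]+[K[0,2],K[1,2]]
def crop(img,x0,x1,y0,y1,k,name):
    cv2.imwrite("pics/"+name,cv2.resize(img[y0:y1,x0:x1],None,fx=k,fy=k,interpolation=cv2.INTER_CUBIC))
E
python3 - <<'E'
from h import *
s=snapshot("top"); im=s["image"]; hsv=cv2.cvtColor(im,cv2.COLOR_BGR2HSV)
crop(im,170,450,130,280,2.8,"topc.png")
for n,p in dict(sq=(278,262),sq2=(240,240),ob=(313,222),rd=(365,210),tmpl=(258,262),bar=(257,245),strip=(378,205),mat=(197,245),bench=(220,205)).items(): print(n,hsv[p[1],p[0]])
m=cv2.inRange(hsv,(0,60,20),(15,255,110)); m[:, :225]=0; m[:,420:]=0; m[:175]=0; m[280:]=0
m=cv2.morphologyEx(m,cv2.MORPH_OPEN,np.ones((2,2)))
for c in cv2.findContours(m,cv2.RETR_EXTERNAL,cv2.CHAIN_APPROX_NONE)[0]:
    if cv2.contourArea(c)<300: continue
    r=cv2.minAreaRect(onz(s,c[:,0],0.02).astype(np.float32)); print(cv2.boundingRect(c),"z.02 rect",np.round(r[0],4),np.round(r[1],4),round(r[2],1))
for n,p,z in [("mat",(197,245),.006),("tin",(341,155),.029),("nip",(433,237),.01)]: print(n,onz(s,p,z).round(3))
E
```

```text
sq [  9 148  95]
sq2 [ 10 148  86]
ob [  9 152  97]
rd [108  50  87]
tmpl [ 16 104 152]
bar [ 16 107 233]
strip [ 16 103 138]
mat [ 14 122 209]
bench [ 16  64 178]
(237, 231, 22, 46) z.02 rect [ 0.4214 -0.0855] [0.1037 0.0378] 10.2
(263, 226, 24, 46) z.02 rect [ 0.4322 -0.1511] [0.1035 0.0397] 9.4
(309, 216, 34, 50) z.02 rect [ 0.4469 -0.2722] [0.1154 0.0765] 2.5
(360, 187, 28, 44) z.02 rect [ 0.514  -0.3816] [0.1091 0.0486] 15.6
(386, 185, 21, 42) z.02 rect [ 0.5294 -0.4481] [0.1012 0.0377] 11.5
mat [[0.445 0.035]]
tin [[ 0.649 -0.315]]
nip [[ 0.449 -0.53 ]]
```

View pics/topc.png

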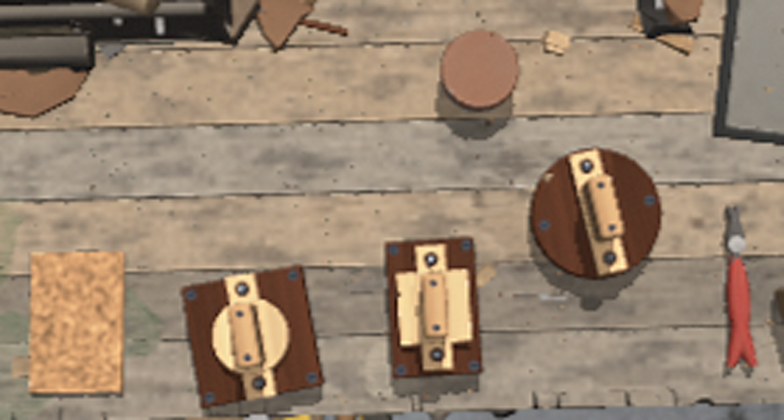

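The crop clearly shows both steel pins of each blank, and the mat's edges. I'll cast rays at the pin positions.

```bash
python3 - <<'E'
from h import *
s=snapshot("top"); hsv=cv2.cvtColor(s["image"],cv2.COLOR_BGR2HSV)
g=cv2.inRange(hsv,(80,0,0),(130,255,150))|cv2.inRange(hsv,(0,0,0),(180,60,110))
for n,a,b in [("sq",(256.4,232.9),(262.5,266.8)),("ob",(323.9,222.5),(326.1,256.4)),("rd",(379.6,189.3),(387.9,222.1))]:
    pts=[]
    for p in (a,b):
        x,y=np.round(p).astype(int); w=g[y-4:y+5,x-4:x+5]; yy,xx=np.nonzero(w); pts.append((xx.mean()+x-4,yy.mean()+y-4)); 
    P=onz(s,pts,.033); d=P[0]-P[1]
    print(n,np.round(pts,1).tolist(),"c",P.mean(0).round(4),"len",np.linalg.norm(d).round(4),"yaw deg",np.degrees(np.arctan2(d[1],d[0])).round(1))
m=cv2.inRange(hsv,(5,85,120),(22,255,255)); m[:,:175]=0;m[:,218:]=0;m[:215]=0;m[275:]=0
c=max(cv2.findContours(m,0,1)[0],key=cv2.contourArea);r=cv2.minAreaRect(onz(s,c[:,0],.006).astype(np.float32));print("mat",r)
o=get_obs();print(R.from_rotvec(o["orientation"]).as_matrix().round(3))
E
```

```text
sq [[256.5, 233.1], [262.1, 266.3]] c [ 0.4293 -0.1173] len 0.0785 yaw deg 8.8
ob [[323.6, 222.6], [325.7, 256.1]] c [ 0.4494 -0.2703] len 0.0784 yaw deg 1.9
rd [[378.9, 189.3], [387.4, 221.9]] c [ 0.525  -0.4102] len 0.0795 yaw deg 12.2
mat ((0.44518566131591797, 0.04090268909931183), (0.09160715341567993, 0.12037798017263412), 87.80594635009766)
[[-0.944  0.329 -0.   ]
 [ 0.329  0.944 -0.001]
 [-0.    -0.001 -1.   ]]
```

```bash
cat >> h.py <<'E'
def mv(x,y,z,a):
    "numbers for a tool-down pose, tool x at world angle a+180 deg"
    o=get_obs(); Rc=R.from_rotvec(o["orientation"]); c,s=np.cos(np.radians(a)),np.sin(np.radians(a))
    Rt=R.from_matrix(np.array([[-c,s,0],[-s,-c,0],[0,0,-1]]) @ np.diag([1,-1,1]) if False else np.array([[-c,-s,0],[-s,c,0],[0,0,-1]]))
    print("turn",np.degrees((Rc.inv()*Rt).as_rotvec()).round(1),"shift mm",((Rc.inv().apply(np.array([x,y,z])-o["eef_pos"]))*1000).round(1), "t",round(o["time_s"],2))
E
sed -i 's/ @ np.diag(\[1,-1,1\]) if False else np.array(\[\[-c,-s,0\],\[-s,c,0\],\[0,0,-1\]\])//; s/\[\[-c,s,0\],\[-s,-c,0\]/[[-c,-s,0],[-s,c,0]/' h.py; grep Rt= h.py
python3 -c "
from h import *
mv(.5,.3,.4,-10)
mv(.45,-.11,.36,8.8)"
```

```text
Rt=R.from_matrix(np.array([[-c,-s,0],[-s,c,0],[0,0,-1]]))
turn [-0.1 -0.  -9.2] shift mm [-373.2 -276.8    4.5] t 0.25
turn [ -0.1  -0.  -28. ] shift mm [-461.1 -680.4   44.9] t 0.25
```

>>> arm_command(series="0 0 -9 -373 -277 5 1;0 0 -9 -373 -277 5 1;0 0 -9 -373 -277 5 1;0 0 -9 -373 -277 5 1;0 0 -9 -373 -277 5 1;0 0 -9 -373 -277 5 1;0 0 -9 -373 -277 5 1;0 0 -9 -373 -277 5 1;0 0 -9 -373 -277 5 1;0 0 -9 -373 -277 5 1", newtons=60)

```text
time_s: 1.25
eef_pos: [0.5033, 0.2936, 0.3999]
orientation: [0.295, 3.125, -0.005]
contact_force: [-0.7, 0.1, 0.1]
width: 0.0853
```

```bash
python3 -c "
from h import *
mv(.45,-.11,.36,8.8);print(get_obs()['eef_pos'])"
```

```text
turn [ -0.2   0.1 -19.6] shift mm [ -23.1 -406.3   41.2] t 1.25
[0.50331855 0.29356957 0.39985543]
```

>>> arm_command(series="0 0 -19.6 -23 -406 41 1;0 0 -19.6 -23 -406 41 1;0 0 -19.6 -23 -406 41 1;0 0 -19.6 -23 -406 41 1;0 0 -19.6 -23 -406 41 1;0 0 -19.6 -23 -406 41 1;0 0 -19.6 -23 -406 41 1;0 0 -19.6 -23 -406 41 1;0 0 -19.6 -23 -406 41 1;0 0 -19.6 -23 -406 41 1")

```text
time_s: 2.25
eef_pos: [0.4499, -0.1054, 0.3587]
orientation: [0.249, -3.132, 0.001]
contact_force: [-0.6, 0.7, -0.2]
width: 0.0854
```

```bash
python3 -c "
from h import *
s=snapshot('wrist');cv2.imwrite('pics/w1.png',s['image']);np.savez('w1',**s)
mv(.45,-.11,.36,8.8)
for p in ([.429,-.117,.07],[.449,-.27,.07],[.525,-.41,.07],[.445,.035,.006]): print(proj(s,p,1))"
```

```text
turn [0.  0.  0.5] shift mm [ 1.5 -6.4 -1.2] t 2.3
[[311.95616464 166.44943323]]
[[149.33890388 165.09694562]]
[[ 59.5724758  214.04776192]]
[[443.99949017 190.44293068]]
```

View pics/w1.png

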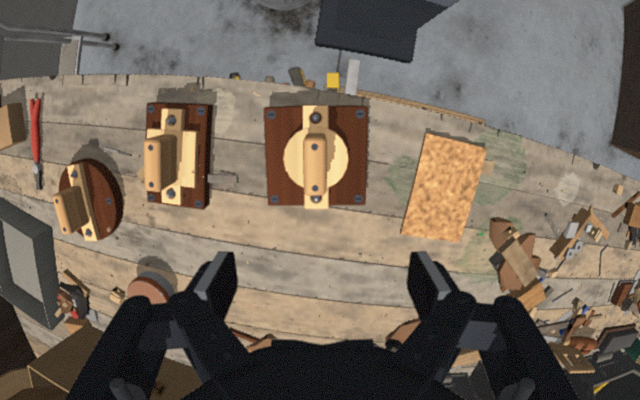

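The wrist view shows the disc template's pins at (316,117) and (316,198), the square template's pins near (172,113) and (171,193), and the mat's corners at (427,131), (486,147), (460,241) and (402,234).

```bash
python3 - <<'E'
from h import *
s=dict(np.load('w1.npz'))
f=lambda p,z:onz(s,p,z,True)
hsv=cv2.cvtColor(s["image"],cv2.COLOR_BGR2HSV)
def pin(p):
    x,y=p; w=hsv[y-8:y+9,x-8:x+9]; m=((w[...,2]<130)&(w[...,1]<90)).astype(np.uint8)
    n,l,st,ce=cv2.connectedComponentsWithStats(m); i=1+np.argmax(st[1:,4]); return ce[i]+[x-8,y-8],st[i,4]
for n,a,b in [("sq",(316,117),(316,198)),("ob",(172,113),(171,193))]:
    q=[pin(a),pin(b)];P=f([q[0][0],q[1][0]],.033); d=P[1]-P[0]; print(n,q,P.mean(0).round(4),np.linalg.norm(d).round(4),np.degrees(np.arctan2(d[1],d[0])).round(1))
m=f([(427,131),(486,147),(460,241),(402,234)],.006);print("mat",m.mean(0).round(4),np.linalg.norm(np.diff(m,axis=0),axis=1).round(3),m.round(3).tolist())
c=f([(264,107),(367,106),(367,206),(268,206)],.02);print("sq",c.mean(0).round(4),np.linalg.norm(np.diff(c,axis=0),axis=1).round(3))
# bar top edges of disc template
w=f([(303,137),(328,137),(327,206),(303,206)],.07);print("bar",w.mean(0).round(4),w.round(4).tolist())
mv(.4295,-.1165,.24,8.8)
E
```

```text
sq [(array([315.15151515, 117.25757576]), np.int32(66)), (array([315.62068966, 197.62068966]), np.int32(29))] [ 0.4286 -0.1149] 0.0793 9.1
ob [(array([171.17021277, 118.80851064]), np.int32(47)), (array([170.76, 192.9 ]), np.int32(50))] [ 0.4476 -0.2657] 0.0795 2.2
mat [0.4444 0.037 ] [0.077 0.119 0.078] [[0.384, -0.002], [0.385, 0.075], [0.504, 0.076], [0.505, -0.002]]
sq [ 0.4299 -0.114 ] [0.102 0.104 0.105]
bar [ 0.4337 -0.1135] [[0.4053, -0.1282], [0.4021, -0.1076], [0.462, -0.0987], [0.4653, -0.1195]]
turn [0.  0.  0.5] shift mm [ 22.8  -9.5 118.8] t 2.3
```

>>> arm_command(series="0 0 0.4 23 -9 50 1;0 0 0.4 23 -9 60 1;0 0 0.4 23 -9 60 1;0 0 0.4 23 -9 85 1;0 0 0.4 23 -9 110 1;0 0 0.4 23 -9 130 1;0 0 0.4 23 -9 140 1;0 0 0.4 23 -9 148 1;0 0 0.4 23 -9 148 1;0 0 0.4 23 -9 148 1")

```text
time_s: 3.3
eef_pos: [0.4295, -0.1159, 0.2113]
orientation: [-0.246, 3.131, -0.0]
contact_force: [0.1, 0.3, -1.1]
width: 0.0852
```

```bash
python3 -c "
from h import *
s=snapshot('wrist');cv2.imwrite('pics/w2.png',s['image']);np.savez('w2',**s)
mv(.429,-.1155,.21,9)"
```

```text
turn [-0.   0.1 -0. ] shift mm [0.4 0.6 1.4] t 3.35
```

View pics/w2.png

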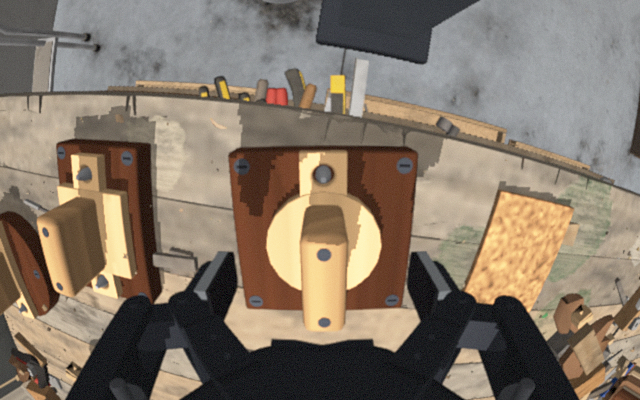

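The bar at x≈323 sits midway between the fingers at 235 and 410. I'll close and lift.

>>> arm_command(series="0 0 0 0 0 0 -1;0 0 0 0 0 0 -1;0 0 0 0 0 0 -1;0 0 0 0 0 0 -1;0 0 0 0 0 0 -1;0 0 0 0 0 0 -1;0 0 0 0 0 0 -1;0 0 0 0 0 0 -1;0 0 0 0 0 0 -1;0 0 0 0 0 0 -1", newtons=60)

```text
time_s: 4.35
eef_pos: [0.4291, -0.1162, 0.211]
orientation: [-0.245, 3.132, -0.0]
contact_force: [-0.1, 0.3, 5.6]
width: 0.0193
```

>>> arm_command(series="0 0 0 0 0 -5 -1;0 0 0 0 0 -10 -1;0 0 0 0 0 -15 -1;0 0 0 0 0 -20 -1;0 0 0 0 0 -25 -1;0 0 0 0 0 -40 -1;0 0 0 0 0 -60 -1;0 0 0 0 0 -60 -1;0 0 0 0 0 -60 -1")

```text
time_s: 5.25
eef_pos: [0.4291, -0.1162, 0.271]
orientation: [-0.245, 3.131, -0.0]
contact_force: [-0.5, -0.1, -2.0]
width: 0.019
```

```bash
python3 -c "
from h import *
o=get_obs();print(o['eef_pos'].round(4) if hasattr(o['eef_pos'],'round') else o['eef_pos'],o['contact_force'],o['width'])
mv(.4445,.0365,.27,0)
mv(.4445,.0365,.189,0)"
```

```text
[ 0.4291 -0.1162  0.271 ] [-0.49294622 -0.08957277 -1.97775381] 0.018951889917631533
turn [-0.   0.1  9. ] shift mm [-39.  148.4   1. ] t 5.25
turn [-0.   0.1  9. ] shift mm [-38.9 148.4  82. ] t 5.25
```

>>> arm_command(series="0 0 9 -39 148 0 -1;0 0 9 -39 148 0 -1;0 0 9 -39 148 0 -1;0 0 9 -39 148 0 -1;0 0 9 -39 148 0 -1;0 0 9 -39 148 25 -1;0 0 9 -39 148 45 -1;0 0 9 -39 148 60 -1;0 0 9 -39 148 68 -1;0 0 9 -39 148 73 -1")

```text
time_s: 6.25
eef_pos: [0.4442, 0.0345, 0.1969]
orientation: [-0.005, -3.14, 0.002]
contact_force: [-4.2, -4.0, 35.2]
width: 0.0194
```

>>> arm_command(series="0 0 0 0 0 0 -1;0 0 0 0 0 0.5 -1;0 0 0 0 0 0.5 1;0 0 0 0 0 0.5 1;0 0 0 0 0 0.5 1;0 0 0 0 0 0.5 1;0 0 0 0 0 -30 1;0 0 0 0 0 -80 1;0 0 0 0 0 -110 1;0 0 0 0 0 -110 1")

```text
time_s: 7.25
eef_pos: [0.4456, 0.0362, 0.3112]
orientation: [0.001, 3.133, 0.002]
contact_force: [0.1, 0.1, 0.0]
width: 0.0857
```

```bash
python3 -c "
from h import *
s=snapshot('wrist');cv2.imwrite('pics/w3.png',s['image']);np.savez('w3',**s)
print(get_obs()['eef_pos'])
mv(.4485,-.268,.3,2.1)
mv(.4485,-.268,.211,2.1)"
```

```text
[0.44499072 0.03625165 0.30950008]
turn [ 0.   0.3 -2.1] shift mm [  -3.6 -304.3    9.2] t 7.3
turn [ 0.   0.3 -2.1] shift mm [  -3.1 -304.3   98.2] t 7.3
```

View pics/w3.png

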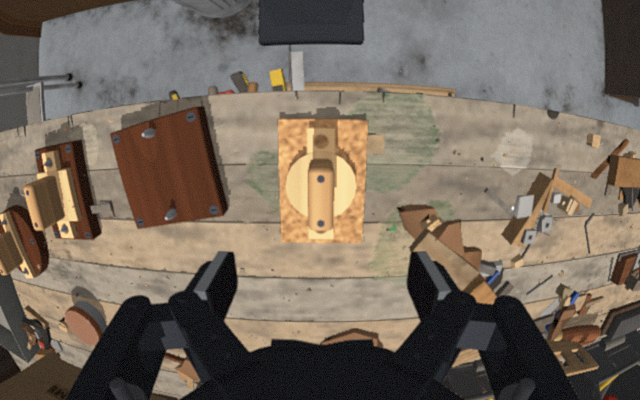

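The disc template lies on the mat, and the empty square blank shows its pins. Next I'll go above the square template, then check before descending.

>>> arm_command(series="0 0 -2.1 -3 -304 -40 1;0 0 -2.1 -3 -304 -40 1;0 0 -2.1 -3 -304 -40 1;0 0 -2.1 -3 -304 -40 1;0 0 -2.1 -3 -304 -40 1;0 0 -2.1 -3 -304 -40 1;0 0 -2.1 -3 -304 -40 1;0 0 -2.1 -3 -304 -40 1;0 0 -2.1 -3 -304 -40 1;0 0 -2.1 -3 -304 -40 1")

```text
time_s: 8.3
eef_pos: [0.4474, -0.2656, 0.3467]
orientation: [0.062, -3.139, -0.003]
contact_force: [0.7, 0.4, -0.0]
width: 0.0852
```

```bash
cat >> h.py <<'E'
def pinw(s,p,r=7):
    "centroid of grey pin blob near p"
    hsv=cv2.cvtColor(s["image"],cv2.COLOR_BGR2HSV); x,y=np.round(p).astype(int); w=hsv[y-r:y+r+1,x-r:x+r+1]
    m=(w[...,1]<90).astype(np.uint8); n,l,st,ce=cv2.connectedComponentsWithStats(m)
    if n<2: return np.array(p),0
    i=1+np.argmax(st[1:,4]); return ce[i]+[x-r,y-r],int(st[i,4])
def blank(s,c,a,z=.031,r=7,h=.04):
    u=np.array([np.cos(np.radians(a)),np.sin(np.radians(a))]); q=[]
    for k in (-h,h):
        p=proj(s,[*(np.array(c)+k*u),z],True)[0]; q.append(pinw(s,p,r)); print("  guess",p.round(1),"found",q[-1][0].round(1),q[-1][1])
    P=onz(s,[q[0][0],q[1][0]],z,True); d=P[1]-P[0]
    print("centre",P.mean(0).round(4),"len",np.linalg.norm(d).round(4),"deg",np.degrees(np.arctan2(d[1],d[0])).round(1))
E
python3 -c "
from h import *
s=snapshot('wrist');cv2.imwrite('pics/w4.png',s['image']);np.savez('w4',**s)
print(get_obs()['eef_pos'])
blank(s,(.4485,-.268),2.1);blank(s,(.429,-.1155),9);blank(s,(.525,-.41),12.2)
mv(.4485,-.268,.3,2.1)
"
```

```text
[ 0.44748554 -0.26564286  0.34694449]
  guess [318.2 143.5] found [316.8 143.8] 76
  guess [318.2 224.2] found [316.2 219.3] 32
centre [ 0.4461 -0.2697] len 0.0745 deg 1.6
  guess [468.4 134.3] found [466.1 134.6] 88
  guess [467.8 210. ] found [466.  208.8] 85
centre [ 0.4287 -0.118 ] len 0.0782 deg 9.4
  guess [175.6 214.8] found [177.4 214.4] 63
  guess [198.4 279. ] found [198.9 279.6] 190
centre [ 0.5251 -0.4086] len 0.081 deg 10.7
turn [ 0.1 -0.1  0.2] shift mm [-1.  -2.5 46.9] t 8.35
```

View pics/w4.png

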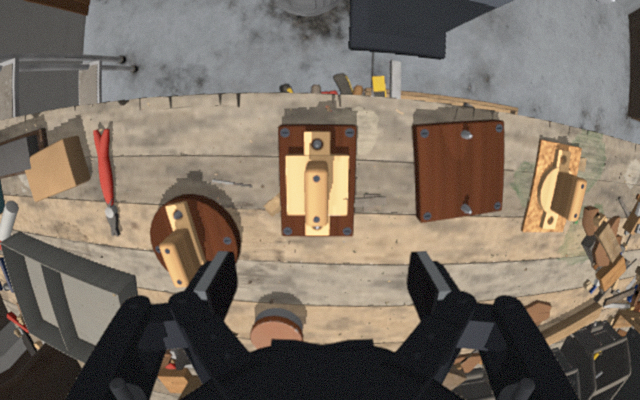

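>>> arm_command(series="0 0 0 -1 -4 30 1;0 0 0 -1 -4 60 1;0 0 0 -1 -4 85 1;0 0 0 -1 -4 105 1;0 0 0 -1 -4 120 1;0 0 0 -1 -4 130 1;0 0 0 -1 -4 136 1;0 0 0 -1 -4 136 1;0 0 0 -1 -4 136 1")

```text
time_s: 9.25
eef_pos: [0.4487, -0.2717, 0.2122]
orientation: [-0.057, 3.14, -0.001]
contact_force: [-0.8, -0.1, -0.1]
width: 0.0853
```

>>> arm_command(series="0 0 0 0 0 0 -1;0 0 0 0 0 0 -1;0 0 0 0 0 0 -1;0 0 0 0 0 0 -1;0 0 0 0 0 0 -1;0 0 0 0 0 0 -1;0 0 0 0 0 0 -1;0 0 0 0 0 0 -1")

```text
time_s: 10.05
eef_pos: [0.4486, -0.2718, 0.2121]
orientation: [-0.057, 3.141, 0.0]
contact_force: [0.5, 0.7, 5.3]
width: 0.019
```

>>> arm_command(series="0 0 0 0 0 -5 -1;0 0 0 0 0 -10 -1;0 0 0 0 0 -15 -1;0 0 0 0 0 -20 -1;0 0 0 0 0 -25 -1;0 0 0 0 0 -40 -1;0 0 0 0 0 -60 -1;0 0 0 0 0 -60 -1;0 0 0 0 0 -60 -1")

```text
time_s: 10.95
eef_pos: [0.4485, -0.2719, 0.2719]
orientation: [-0.057, 3.14, -0.001]
contact_force: [-0.5, -0.7, -1.8]
width: 0.0195
```

```bash
python3 -c "
from h import *
print(get_obs()['eef_pos'])
mv(.429,-.1165,.27,9.2)
"
```

```text
[ 0.44848174 -0.27186129  0.27193191]
turn [-0.   0.1 -7.1] shift mm [ 13.9 156.    1.8] t 10.95
```

>>> arm_command(series="0 0 -7 14 156 0 -1;0 0 -7 14 156 0 -1;0 0 -7 14 156 0 -1;0 0 -7 14 156 0 -1;0 0 -7 14 156 0 -1;0 0 -7 14 156 0 -1;0 0 -7 14 156 0 -1")

```text
time_s: 11.65
eef_pos: [0.4291, -0.1182, 0.2715]
orientation: [-0.243, 3.132, -0.002]
contact_force: [0.0, -0.4, -1.5]
width: 0.0191
```

```bash
python3 -c "
from h import *
print(get_obs()['eef_pos'])
mv(.429,-.1165,.229,9.2)
s=snapshot('wrist');crop(s['image'],170,470,80,330,2.4,'w5.png');np.savez('w5',**s)
blank(s,(.429,-.1165),9.2)
"
```

```text
[ 0.42912879 -0.11818486  0.27154353]
turn [-0.1  0.  -0.3] shift mm [-0.1  1.7 42.5] t 11.65
  guess [324.  156.1] found [325.6 151.2] 40
  guess [324.3 259.9] found [322.4 257.3] 114
centre [ 0.4262 -0.1171] len 0.0812 deg 7.4
```

View pics/w5.png

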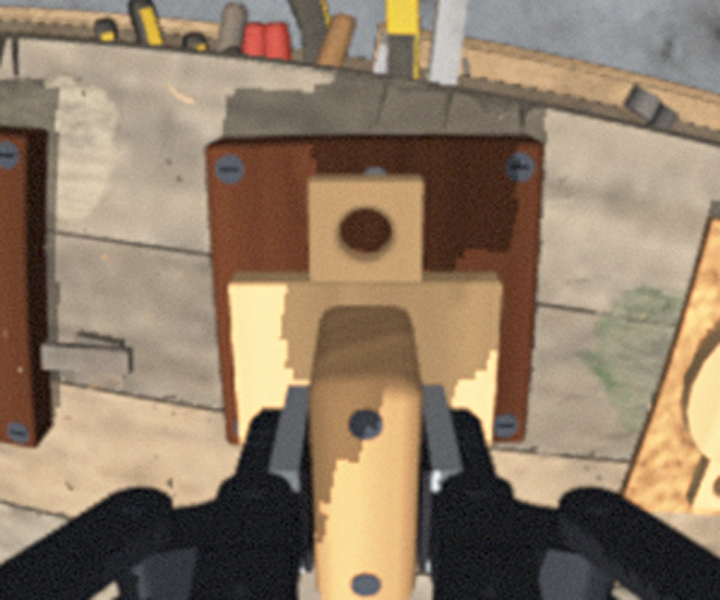

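The near hole is at (322.5,176.7), and the pin tip just shows above the lug at about (326,150). I'll compute the template centre relative to the TCP from the hole.

```bash
python3 -c "
from h import *
s=dict(np.load('w5.npz'))
u=np.array([np.cos(np.radians(9.)),np.sin(np.radians(9.))])
H=onz(s,(322.5,176.7),.0885,1)[0];print('template centre',H+.04*u)
P=onz(s,(326.3,151),.034,1)[0];print('blank centre',P+.04*u)
print(onz(s,[(265,150),(386,149)],.02,1).mean(0)) # two near screw heads
"
```

```text
template centre [ 0.42935915 -0.11768522]
blank centre [ 0.42479829 -0.11575732]
[ 0.38607647 -0.12220453]
```

>>> arm_command(series="0 0 -0.2 0 1.7 0 -1;0 0 -0.2 0 1.7 15 -1;0 0 -0.2 0 1.7 30 -1;0 0 -0.2 0 1.7 38 -1;0 0 -0.2 0 1.7 42 -1;0 0 -0.2 0 1.7 45 -1;0 0 -0.2 0 1.7 47 -1;0 0 -0.2 0 1.7 49 -1;0 0 -0.2 0 1.7 50 -1")

```text
time_s: 12.6
eef_pos: [0.4287, -0.1148, 0.2218]
orientation: [-0.254, 3.131, -0.0]
contact_force: [-0.1, 0.4, -2.3]
width: 0.0193
```

>>> arm_command(series="0 0 0 0 -1 1 -1;0 0 0 0 -1 2 -1;0 0 0 0 -1 3 -1;0 0 0 0 -1 5 -1;0 0 0 0 -1 7 -1;0 0 0 0 -1 8 -1;0 0 0 0 -1 9 -1;0 0 0 0 -1 9 -1")

```text
time_s: 13.4
eef_pos: [0.4287, -0.1158, 0.2126]
orientation: [0.254, -3.131, -0.0]
contact_force: [0.1, 0.2, -1.7]
width: 0.0192
```

Seated height is reached with no side force. I'll release, rise, and head towards the strip.

>>> arm_command(series="0 0 0 0 0 0.5 -1;0 0 0 0 0 0.5 1;0 0 0 0 0 0.5 1;0 0 0 0 0 0.5 1;0 0 0 0 0 0.5 1;0 0 0 0 0 -30 1;0 0 0 0 0 -70 1;0 0 0 0 0 -120 1;0 0 0 0 0 -135 1;0 0 0 0 0 -135 1")

```text
time_s: 14.4
eef_pos: [0.4294, -0.116, 0.3503]
orientation: [-0.253, 3.125, -0.002]
contact_force: [-0.7, -0.0, 0.1]
width: 0.0857
```

```bash
python3 -c "
from h import *
mv(.5245,-.4098,.35,12)
"
```

```text
turn [-0.1  0.4 -2.7] shift mm [ -46.6 -305.3    1.2] t 14.4
```

>>> arm_command(series="0 0.3 -2.7 -47 -305 1 1;0 0.3 -2.7 -47 -305 1 1;0 0.3 -2.7 -47 -305 1 1;0 0.3 -2.7 -47 -305 1 1;0 0.3 -2.7 -47 -305 1 1;0 0.3 -2.7 -47 -305 1 1;0 0.3 -2.7 -47 -305 1 1;0 0.3 -2.7 -47 -305 1 1;0 0.3 -2.7 -47 -305 1 1")

```text
time_s: 15.3
eef_pos: [0.5238, -0.4076, 0.3449]
orientation: [0.328, -3.117, -0.005]
contact_force: [0.2, 0.8, -0.3]
width: 0.0855
```

```bash
python3 -c "
from h import *
s=snapshot('wrist');cv2.imwrite('pics/w6.png',s['image']);np.savez('w6',**s)
print(get_obs()['eef_pos'])
blank(s,(.448,-.2695),2.1);blank(s,(.429,-.1165),9);blank(s,(.525,-.41),12.2)
mv(.5245,-.4098,.212,12)
"
```

```text
[ 0.52397845 -0.406897    0.34537433]
  guess [480.5 104.3] found [477.7 106.1] 87
  guess [462.4 181.2] found [459.6 181.7] 85
centre [ 0.45   -0.2723] len 0.0785 deg 1.9
  guess [578.9 130.2] found [577.6 130.8] 49
  guess [567.3 194.5] found [566.  196.2] 89
centre [ 0.431  -0.1183] len 0.0811 deg 9.2
  guess [317.2 145.1] found [316.8 145.7] 75
  guess [317.8 226.1] found [316.3 221.4] 29
centre [ 0.523  -0.4114] len 0.0745 deg 11.4
turn [ 0.2 -0.4  0.1] shift mm [ -0.8  -3.5 133.4] t 15.35
```

View pics/w6.png

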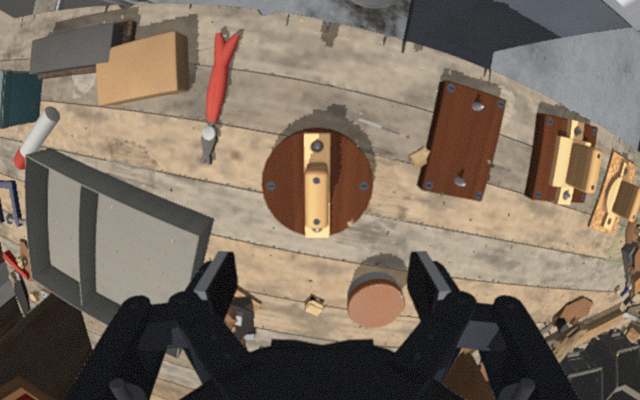

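The square template is seated on the square blank, and the strip is centred below the gripper. The tin and nippers are clear.

>>> arm_command(series="0 -0.3 0 -1 -3.5 30 1;0 -0.3 0 -1 -3.5 60 1;0 -0.3 0 -1 -3.5 85 1;0 -0.3 0 -1 -3.5 105 1;0 -0.3 0 -1 -3.5 120 1;0 -0.3 0 -1 -3.5 129 1;0 -0.3 0 -1 -3.5 133 1;0 -0.3 0 -1 -3.5 133 1;0 -0.3 0 -1 -3.5 133 1")

```text
time_s: 16.25
eef_pos: [0.5256, -0.4128, 0.2146]
orientation: [-0.327, 3.123, -0.001]
contact_force: [0.0, 0.2, 0.4]
width: 0.0855
```

>>> arm_command(series="0 0 0 0 0 0 -1;0 0 0 0 0 0 -1;0 0 0 0 0 0 -1;0 0 0 0 0 0 -1;0 0 0 0 0 0 -1;0 0 0 0 0 0 -1;0 0 0 0 0 0 -1;0 0 0 0 0 0 -1")

```text
time_s: 17.05
eef_pos: [0.5253, -0.4125, 0.214]
orientation: [-0.327, 3.124, 0.0]
contact_force: [-1.0, 0.7, 3.9]
width: 0.0193
```

>>> arm_command(series="0 0 0 0 0 -5 -1;0 0 0 0 0 -10 -1;0 0 0 0 0 -15 -1;0 0 0 0 0 -20 -1;0 0 0 0 0 -25 -1;0 0 0 0 0 -40 -1;0 0 0 0 0 -60 -1;0 0 0 0 0 -60 -1;0 0 0 0 0 -60 -1")

```text
time_s: 17.95
eef_pos: [0.5254, -0.4127, 0.2746]
orientation: [-0.327, 3.123, -0.002]
contact_force: [-1.0, 0.0, -3.4]
width: 0.019
```

```bash
python3 -c "
from h import *
print(get_obs()['eef_pos'])
mv(.4487,-.271,.272,2)
"
```

```text
[ 0.52541229 -0.41269881  0.27460626]
turn [-0.1  0.1 10. ] shift mm [ 45.7 154.5   2.4] t 17.95
```

>>> arm_command(series="0 0 10 46 154 0 -1;0 0 10 46 154 0 -1;0 0 10 46 154 0 -1;0 0 10 46 154 0 -1;0 0 10 46 154 0 -1;0 0 10 46 154 0 -1;0 0 10 46 154 0 -1;0 0 10 46 154 0 -1")

```text
time_s: 18.75
eef_pos: [0.4492, -0.2731, 0.2738]
orientation: [-0.051, 3.14, -0.002]
contact_force: [-0.6, -0.8, -2.1]
width: 0.019
```

```bash
python3 -c "
from h import *
print(get_obs()['eef_pos'])
s=snapshot('wrist');crop(s['image'],170,470,80,330,2.4,'w7.png');np.savez('w7',**s)
mv(.4487,-.271,.231,2)
"
```

```text
[ 0.44917353 -0.2731084   0.27379607]
turn [-0.1  0.1 -0.1] shift mm [ 0.2  1.9 42.7] t 18.8
```

View pics/w7.png

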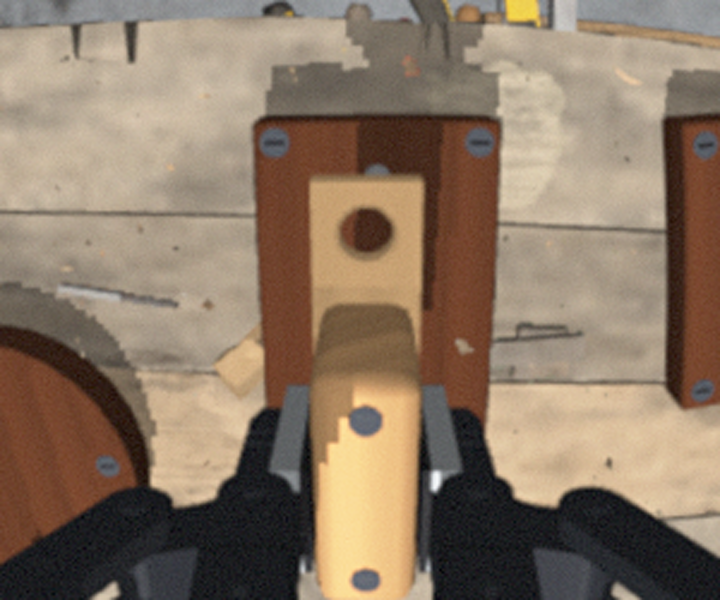

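The view is nearly identical to the previous placing (hole (367,231), pin (377,168) in the crop), so I'll use the same correction.

>>> arm_command(series="0 0 0 0 2 0 -1;0 0 0 0 2 15 -1;0 0 0 0 2 30 -1;0 0 0 0 2 38 -1;0 0 0 0 2 42 -1;0 0 0 0 2 45 -1;0 0 0 0 2 47 -1;0 0 0 0 2 49 -1;0 0 0 0 2 50 -1")

```text
time_s: 19.7
eef_pos: [0.4484, -0.2695, 0.2239]
orientation: [-0.054, 3.141, -0.0]
contact_force: [-0.6, 0.3, -1.9]
width: 0.0189
```

>>> arm_command(series="0 0 0 0 -1 1 -1;0 0 0 0 -1 2 -1;0 0 0 0 -1 3 -1;0 0 0 0 -1 5 -1;0 0 0 0 -1 7 -1;0 0 0 0 -1 8 -1;0 0 0 0 -1 9 -1;0 0 0 0 -1 9.5 -1;0 0 0 0 -1 9.5 -1")

```text
time_s: 20.6
eef_pos: [0.4483, -0.2705, 0.2141]
orientation: [0.054, -3.141, -0.0]
contact_force: [-0.3, 1.1, -2.6]
width: 0.0193
```

>>> arm_command(series="0 0 0 0 0 0.5 -1;0 0 0 0 0 0.5 1;0 0 0 0 0 0.5 1;0 0 0 0 0 0.5 1;0 0 0 0 0 0.5 1;0 0 0 0 0 -30 1;0 0 0 0 0 -70 1;0 0 0 0 0 -100 1;0 0 0 0 0 -100 1;0 0 0 0 0 -100 1")

```text
time_s: 21.6
eef_pos: [0.4483, -0.2704, 0.3148]
orientation: [-0.054, 3.14, -0.001]
contact_force: [0.2, 0.1, -1.5]
width: 0.0857
```

```bash
python3 -c "
from h import *
s=snapshot('wrist');cv2.imwrite('pics/w8.png',s['image'])
mv(.4445,.035,.315,-.2)
"
```

```text
turn [ 0.  -0.   2.2] shift mm [ -7.  305.1  -1. ] t 21.65
```

View pics/w8.png

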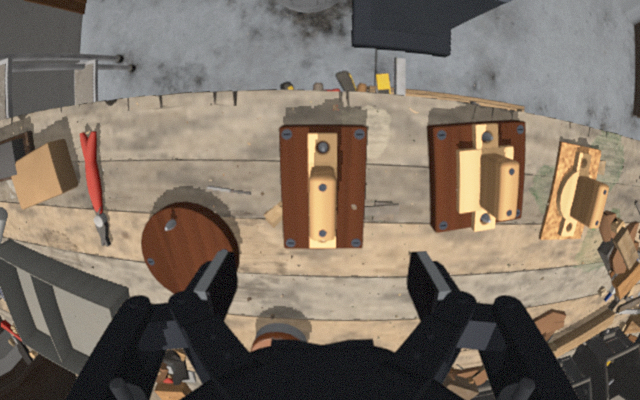

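The strip is seated on the oblong blank with its near pin through at (323,148). Next is the disc template on the mat.

>>> arm_command(series="0 0 2.2 -7 305 -1 1;0 0 2.2 -7 305 -1 1;0 0 2.2 -7 305 -1 1;0 0 2.2 -7 305 -1 1;0 0 2.2 -7 305 -1 1;0 0 2.2 -7 305 -1 1;0 0 2.2 -7 305 -1 1;0 0 2.2 -7 305 -1 1;0 0 2.2 -7 305 -1 1;0 0 2.2 -7 305 -1 1")

```text
time_s: 22.65
eef_pos: [0.4446, 0.0326, 0.3148]
orientation: [-0.013, -3.14, 0.001]
contact_force: [-0.1, -0.3, 1.5]
width: 0.0856
```

```bash
python3 -c "
from h import *
s=snapshot('wrist');hsv=cv2.cvtColor(s['image'],cv2.COLOR_BGR2HSV);cv2.imwrite('pics/w9.png',s['image'])
for h in (-.04,.04): print(proj(s,[.4443+h,.0352,.015],1))
print(get_obs()['eef_pos']); mv(.4443,.0352,.1975,-.2)
"
```

```text
[[324.43575101 144.10212443]]
[[324.92771375 229.04704247]]
[0.44471542 0.03256109 0.3149948 ]
turn [-0.  -0.  -0.3] shift mm [  0.3   2.7 117.5] t 22.7
```

View pics/w9.png

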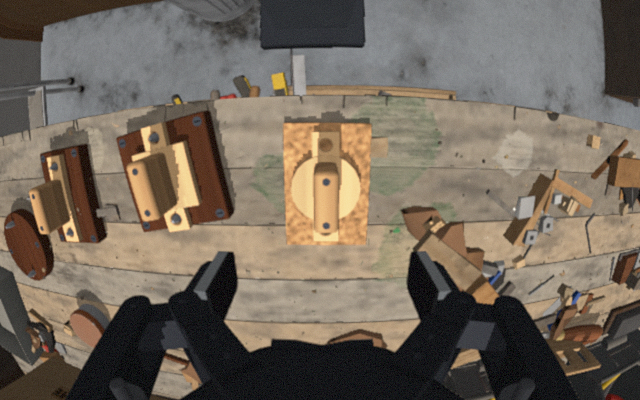

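The hole is at (326,144) against a predicted (324,144). I'll descend and grasp.

>>> arm_command(series="0 0 -0.2 0 2 30 1;0 0 -0.2 0 2 60 1;0 0 -0.2 0 2 80 1;0 0 -0.2 0 2 95 1;0 0 -0.2 0 2 106 1;0 0 -0.2 0 2 113 1;0 0 -0.2 0 2 116 1;0 0 -0.2 0 2 116 1;0 0 -0.2 0 2 116 1")

```text
time_s: 23.6
eef_pos: [0.445, 0.0365, 0.1997]
orientation: [0.001, 3.141, 0.0]
contact_force: [-0.5, -0.2, 0.7]
width: 0.0855
```

>>> arm_command(series="0 0 0 0 0 0 -1;0 0 0 0 0 0 -1;0 0 0 0 0 0 -1;0 0 0 0 0 0 -1;0 0 0 0 0 0 -1;0 0 0 0 0 0 -1;0 0 0 0 0 0 -1;0 0 0 0 0 0 -1")

```text
time_s: 24.4
eef_pos: [0.4449, 0.0366, 0.1996]
orientation: [0.001, 3.141, 0.0]
contact_force: [-0.5, 0.0, 4.9]
width: 0.0189
```

>>> arm_command(series="0 0 0 0 0 -10 -1;0 0 0 0 0 -25 -1;0 0 0 0 0 -50 -1;0 0 0 0 0 -90 -1;0 0 0 0 0 -110 -1;0 0 0 0 0 -110 -1;0 0 0 0 0 -110 -1")

```text
time_s: 25.1
eef_pos: [0.4445, 0.0367, 0.3095]
orientation: [0.0, 3.141, 0.001]
contact_force: [-0.2, 0.3, -2.5]
width: 0.0191
```

```bash
python3 -c "
from h import *
print(get_obs()['eef_pos'])
mv(.525,-.4115,.3,12)
"
```

```text
[0.44445185 0.03673824 0.30948019]
turn [  0.   0. -12.] shift mm [ -80.7 -448.2    9.3] t 25.1
```

>>> arm_command(series="0 0 -12 -81 -448 9 -1;0 0 -12 -81 -448 9 -1;0 0 -12 -81 -448 9 -1;0 0 -12 -81 -448 9 -1;0 0 -12 -81 -448 9 -1;0 0 -12 -81 -448 9 -1;0 0 -12 -81 -448 9 -1;0 0 -12 -81 -448 9 -1;0 0 -12 -81 -448 9 -1;0 0 -12 -81 -448 9 -1")

```text
time_s: 26.1
eef_pos: [0.5237, -0.4198, 0.2984]
orientation: [0.313, -3.125, 0.009]
contact_force: [-0.6, -0.9, -1.2]
width: 0.0191
```

>>> arm_command(series="0 0 -12 -1 -1 0 -1;0 0 0 0 0 10 -1;0 0 0 0 0 20 -1;0 0 0 0 0 27 -1;0 0 0 0 0 27 -1")

```text
time_s: 26.6
eef_pos: [0.5248, -0.4106, 0.2708]
orientation: [0.33, -3.121, -0.005]
contact_force: [0.2, 0.1, -1.8]
width: 0.0189
```

```bash
python3 -c "
from h import *
print(get_obs()['eef_pos'])
s=snapshot('wrist');crop(s['image'],170,470,80,330,2.4,'w10.png');np.savez('w10',**s)
mv(.525,-.4115,.231,12)
"
```

```text
[ 0.52484971 -0.41055096  0.27076001]
turn [ 0.1 -0.1  0.1] shift mm [ 0.3 -0.6 40.8] t 26.65
```

View pics/w10.png

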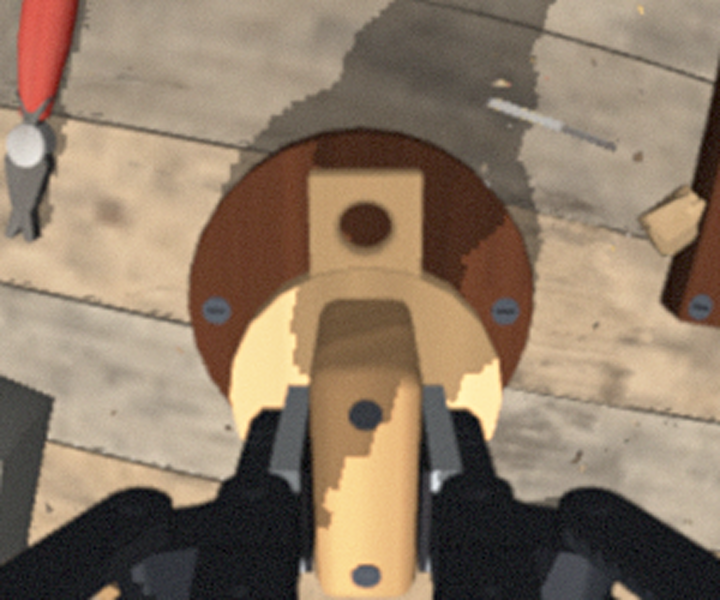

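The hole is at (366,224) in the crop, and the blank's side screws at (217,311) and (504,311) straddle its centre. I'll compare the two centres.

```bash
python3 -c "
from h import *
u=np.array([np.cos(np.radians(12.)),np.sin(np.radians(12.))]);f=lambda p:np.array(p)/2.4+[170,80]
s=dict(np.load('w10.npz'))
b=onz(s,f([(217,311),(504,311)]),.0205,1);t=onz(s,f((366,224)),.2708-.1936+.009,1)[0]+.04*u
print('blank',b.mean(0),'span',b[0]-b[1],'templ',t,'TCP',get_obs()['eef_pos'])
d=b.mean(0)-t;print('tool shift mm',-1e3*d@u,1e3*d@np.array([-u[1],u[0]]))
s=dict(np.load('w7.npz'));u=np.array([np.cos(np.radians(2.)),np.sin(np.radians(2.))])
t=onz(s,f((367,231)),.0885,1)[0]+.04*u;print('w7 templ',t,'TCP .4492 -.2731')
"
```

```text
blank [ 0.52663282 -0.41027988] span [ 0.0189162  -0.08891279] templ [ 0.52302573 -0.40975396] TCP [ 0.52524605 -0.41087913  0.27177707]
tool shift mm -3.418917068129312 -1.264387546836217
w7 templ [ 0.44989369 -0.27239476] TCP .4492 -.2731
```

>>> arm_command(series="0 0 0 -3 -1.2 0 -1;0 0 0 -3 -1.2 15 -1;0 0 0 -3 -1.2 28 -1;0 0 0 -3 -1.2 36 -1;0 0 0 -3 -1.2 40 -1;0 0 0 -3 -1.2 43 -1;0 0 0 -3 -1.2 45 -1;0 0 0 -3 -1.2 47 -1;0 0 0 -3 -1.2 48 -1")

```text
time_s: 27.55
eef_pos: [0.5288, -0.4121, 0.2253]
orientation: [-0.327, 3.124, -0.0]
contact_force: [0.5, -0.8, -1.3]
width: 0.0193
```

>>> arm_command(series="0 0 0 0 0 1 -1;0 0 0 0 0 2 -1;0 0 0 0 0 3 -1;0 0 0 0 0 5 -1;0 0 0 0 0 7 -1;0 0 0 0 0 9 -1;0 0 0 0 0 10 -1;0 0 0 0 0 11 -1;0 0 0 0 0 11 -1")

```text
time_s: 28.45
eef_pos: [0.5284, -0.4119, 0.2139]
orientation: [0.327, -3.124, -0.001]
contact_force: [-2.5, 1.1, -2.1]
width: 0.0189
```

>>> arm_command(series="0 0 0 0 0 0.5 -1;0 0 0 0 0 0.5 1;0 0 0 0 0 0.5 1;0 0 0 0 0 0.5 1;0 0 0 0 0 0.5 1;0 0 0 0 0 -30 1;0 0 0 0 0 -70 1;0 0 0 0 0 -120 1;0 0 0 0 0 -140 1;0 0 0 0 0 -140 1")

```text
time_s: 29.45
eef_pos: [0.5299, -0.4132, 0.3589]
orientation: [-0.326, 3.118, -0.009]
contact_force: [-0.6, -0.8, -0.6]
width: 0.0859
```

```bash
python3 -c "
from h import *
s=snapshot('wrist');t=snapshot('scene')
a=s['image'][60:300,200:620];b=t['image'][160:340,180:450]
a=cv2.resize(a,(525,300));b=cv2.resize(b,(450,300),interpolation=cv2.INTER_CUBIC)
b=cv2.copyMakeBorder(b,0,0,0,75,0)
cv2.imwrite('pics/w11.png',np.vstack([a,b]))
print(get_obs()['eef_pos'])
blank(s,(.525,-.411),12.);blank(s,(.4485,-.2705),2);blank(s,(.429,-.1165),9)
"
```

```text
[ 0.52871775 -0.41185667  0.3545706 ]
  guess [327.1 133.4] found [327.3 134.9] 61
  guess [326.9 212. ] found [326.4 208. ] 28
centre [ 0.5236 -0.4115] len 0.0742 deg 11.5
  guess [483.3  96.1] found [481.2  97.6] 70
  guess [466.  169.9] found [464.8 170.7] 72
centre [ 0.4502 -0.2721] len 0.0789 deg 2.7
  guess [579.5 122.3] found [578.5 122.9] 45
  guess [568.6 184.7] found [567.7 185.3] 45
centre [ 0.4302 -0.1179] len 0.0797 deg 9.2
```

View pics/w11.png

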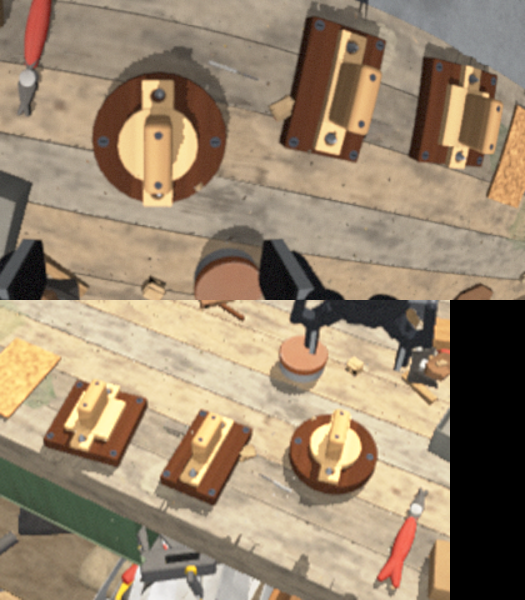

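All three templates lie flat on their own blanks with pins showing through, and the arm is clear. I'll hand in.

```bash
python3 -c "
from h import *
print(get_obs()['time_s'],get_obs()['dq']);print(close_job())"
```

```text
29.55 [ 0.00260982  0.0321767  -0.00769574  0.02836641 -0.00051331  0.0034813
 -0.00354786]
the job is handed in; nothing more can be done
None
```

I swapped all three templates and handed the job in at about 29.6 s: the round one is on the round blank, the square one on the square blank and the strip on the oblong blank. I parked the round template on the cork mat while I moved the other two.

**Last checks:**
- **Pictures:** the final wrist and scene views show each template flat on its blank. Both pins show through the square and strip templates. The nippers and tin look untouched, judged by eye only. The open gripper was raised well clear of everything.
- **Seating:** each template was let go at about its expected seated height, with under 4 N at the wrist.

**What was unclear or off:**
- **Round template's far pin:** the grip bar partly hides it in the last view. My pin finder probably caught the bar's screw instead, giving 74 mm between pins rather than 80 mm. That pin is confirmed only by the seated height, the low force and the flat look.
- **Measured centres:** blank centres from different views differed by up to about 6 mm.
- **Force when parking:** the wrist force reached about 35 N when I set the round template on the mat. That is below the limits, and the later placings were gentler.
- **Mistaken row:** one row in the last carry had a wrong turn value. The next row corrected it in mid-air, with nothing touched.

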